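Roll the sample clamp's knurled wheel until the gap closes to the gauge

TASK

Lay closed fingers lightly on top of the sample clamp's knurled wheel and roll it, stroke by stroke, until the sliding jaw has closed the gap to the gauge, its pointer in line with the blade of the gauge rider on the side rail; then take the fingers away. Move the jaw only by rolling the wheel: do not touch the jaw itself, and press gently, as the clamp floats on springs. Do not pick up, push or knock over any of the loose things around it.

Things in the scene. Friction and masses are not known exactly. Their poses are not given: they have to be found in the camera images.
- stage: the sample clamp's base, fixed to the table, 260 x 110 x 12 mm; origin at the centre of its underside; x runs from the wheel to the fixed jaw (the closing direction), z up. On it a sprung deck carries the wheel (axle along y, at x = -60 mm) between cheeks 78 mm high, the sliding jaw, and the fixed jaw (74 mm high, inner face at x = 105 mm). A fixed scale rail 40 mm tall runs along y = 80 mm
- wheel: the knurled adjuster wheel, 64 mm diameter, 24 mm wide, upright, the tallest part of the clamp; origin at its centre on the axle, y along the axle (the frame turns with the wheel). Rolling its top towards the fixed jaw (stage +x) closes the sliding jaw by 12 mm per radian, 0.38 mm per mm of rim travel; rolling back opens it. It stays where it is left and turns under about 1 N at the rim
- wheel_top (a point): the topmost point of the wheel's rim, in the middle of its width, 101 mm above the table when not pressed. The clamp's deck is sprung: wheel and jaw sink straight down when pressed, from about 1 N on by 1 N per mm, with a hard stop at 8 mm; 4 to 5 mm down grips well enough for rolling. A finger may be moved level, from 15 mm before the top to 15 mm past it, in one stroke
- jaw: the sliding steel jaw, 80 mm wide, 22 mm thick, top 73 mm above the table, slides along stage x; origin under its front face at table level, x towards the fixed jaw. It must not be touched
- jaw_pointer (a point): top of the tip of the thin pointer plate (3 mm thick) that sticks out 23 mm from the sliding jaw's front edge on its +y side, 74 mm above the table; it moves with the jaw
- gauge: the gauge rider: small dark saddle block (16 x 18 x 14 mm) with a thin steel blade, fixed on the side rail at some place along it; origin under the saddle, axes parallel to the stage's
- gauge_blade (a point): top of the tip of the rider's upright blade (3 mm thick), next to the pointer's path; x along the jaw's travel (stage x). The jaw is set when pointer and blade are at the same place along this x. At the start the pointer is 20 to 55 mm short of it
- screwdriver: loose screwdriver lying on the table, black handle, 160 mm long, along its x axis; origin under its middle, bystander
- jar: loose glass jar with black cap, 48 mm across, 55 mm tall, origin at the centre of its underside, z up; bystander
- dish: loose shallow white ceramic dish, 80 mm across, 16 mm tall, origin at the centre of its underside, z up; bystander
- post: loose upright steel post, 18 mm thick with a 24 mm head, about 60 to 80 mm tall, origin at the centre of its underside, z up; bystander
- collar: loose aluminium ring, 40 mm outside, 26 mm hole, 18 mm tall, origin at the centre of its underside; bystander
- block: loose aluminium block 30 x 30 x 40 mm tall, origin at the centre of its underside; bystander

How it is judged:
By the outcome, as a careful person would: the job done as asked, in the order asked, and still so for the second after the job is handed in, with the robot touching nothing.
It also fails if it takes over 54 s, if anything falls off the work surface, if the arm or the gripper's body presses on something with over 40 N, if the wrist force passes 120 N, or if a joint passes its speed limit or range.

ROBOT

A 6-joint arm with a two-finger parallel gripper is mounted at the origin on the work surface. World frame = base frame: x ahead of the robot, y to its left, z up, the work surface at z = 0. Lengths are in m, angles in degrees, forces in N, time in s.
With the tool pointing down it reaches from about 0.375 to 0.9 m from the base axis. Payload 3.1 kg.
Tool frame: the origin (TCP) lies on the centre line of the jaws, within the pads' length; the fingertips stand 25 mm ahead of it and the grasp point (between the pads) lies 6 mm ahead of it; z points along the fingers, y is the line along which they close (so a half turn about z gives the same grasp; the last joint's range is limited). The gripper opens to 87 mm and grips with 3 to 60 N. Pads are 19 mm wide; open, the fingers measure 117 mm over their backs; the gripper's body (75 mm by 190 mm) begins 51 mm behind the grasp point.
Start: joints at [-74.456, 30.224, 82.088, -0, 67.689, -10.227], TCP at [0.272, -0.563, 0.248] pointing down, gripper open.
Joint ranges: [-176.69, 176.69], [-43.24, 126.21], [12.49, 139.97], [-82, 262], [0, 151.66], [-163.58, 163.58]. Speed limits (degrees/s): [159.86, 159.86, 180, 180, 180, 180].

INTERFACE

Orientations are given as a 3x3 rotation matrix whose columns are the frame's x, y, z axes.
In Python, from rig import * gives the robot as it stands.
- The arm moves only by the tool step_arm, never from a script. Its argument "steps" is a list of rows, each a list of 7 numbers: the shift along the tool's x, y, z normalised to -1 to 1, where 1 is 0.3 m, then the turn, a rotation vector about the tool's x, y, z normalised to -1 to 1, where 1 is 45 degrees, then the gripper's target within -1 to 1 (shut at 1, half-way at 0, fully open at -1). A call has 1 to 8 rows; each row is the pose to reach, as a shift and turn from the pose commanded when the call began, along the tool's axes at that moment; what a row does not reach only later rows make up. A row lasts 1/12 s, in which the tool goes at most 41.7 mm and 7.16 degrees, less where a joint would pass 70% of its speed; a pose out of reach is approached as far as the arm can. A call with a number of a shift or a turn outside -1 to 1 is refused whole. A call with a gripper value outside its range is refused whole. The fingers move at their own pace and stop on an object; the grip force is fixed at half the most. Time passes only in rows, so rows that repeat a pose let the fingers close. It gives the time, the measured TCP pose, the force, the opening and the grip force at its end, in the units of the state.
- read_state(): the state, without advancing time (a new reading comes with each control period).
- capture(name): name is "side" or "top" or "wrist"; returns a dict with "image" (420x560x3 uint8, red, green, blue), "vertical_fov" (degrees; the focal length in pixels is half the picture's height over the tangent of half this angle, whatever the lens; pixels are square), "cx", "cy" (the principal point, pixels), "world_from_camera" (4x4, takes a point from camera to world coordinates); the wrist camera has in their place "T_tool_cam" (4x4, takes a point from camera to tool coordinates, whose origin is the TCP and whose axes are the flange's). Camera axes: x right, y down, z forward; pixel columns grow to the right and rows downward; lengths in m; the calibration is good to about 2 mm. The wrist camera is an equidistant fisheye: a pixel r from the principal point sees the ray r / f radians off the axis. A picture is of the moment at which its call begins: read the wrist's pose just before it. There is no depth.
- hand_in(): hands the job in; it is judged then, once.
The state is a dict: "time_s": time; "joint_positions": joint angles; "qvel": joint speeds; "tau": joint torques, N m; "position": TCP position; "tcp_rot": TCP orientation; "force": force on the tool from outside, world axes, zero at the start; "moment": the same for the moment, N m; "opening": opening from 0.0 (shut) to 1.0 (fully open); "grasp_force": force on a finger pad.
Only numpy, scipy, OpenCV 4.12 (cv2) and the standard library are available. Lean on these libraries where they do the work, as an engineer would, in place of code of your own. Each camera call takes 0.05 s, during which the arm holds its last target. There are 200 camera calls.

## Working session

There is one attempt and no reset: what is moved stays moved. The work goes in short steps, Python scripts to look and compute and a tool call to move; the robot and the scene stay as the last step left them, time stands still between calls to the robot, and variables do not carry over. Pictures are saved under pics/ and viewed, at most 10 in all, crops included, and the job is handed in when it is done.

Besides the shell and the picture viewer there is one more tool, called after "Request:" by a JSON object that holds its "method" and its "body", one argument or row to a line. step_arm: Moves the arm, as the interface text tells. Scaled input: -1 to 1 covers 0.3 m each way for a shift and 45 degrees each way for a turn. Its arguments: {"type":"object","properties":{"steps":{"type":"array"}},"required":["steps"]}

```bash
mkdir -p pics; cat > h.py <<'E'
from rig import *
import numpy as np, cv2
def cap(n,f):
    c=capture(n); cv2.imwrite(f'pics/{f}.png',c['image'][:,:,::-1]); np.save(f'pics/{f}.npy',c,allow_pickle=True); return c
def ld(f): return np.load(f'pics/{f}.npy',allow_pickle=True).item()
def foc(c): return c['image'].shape[0]/2/np.tan(np.radians(c['vertical_fov']/2))
def ray(c,u,v):
    T=np.array(c['world_from_camera']); d=np.array([(u-c['cx'])/foc(c),(v-c['cy'])/foc(c),1])
    d=T[:3,:3]@d; return T[:3,3],d/np.linalg.norm(d)
def onz(c,u,v,z):
    o,d=ray(c,u,v); return o+d*(z-o[2])/d[2]
def proj(c,p):
    T=np.linalg.inv(np.array(c['world_from_camera'])); q=T[:3,:3]@np.array(p)+T[:3,3]
    return q[:2]/q[2]*foc(c)+[c['cx'],c['cy']]
def tri(c1,p1,c2,p2):
    o1,d1=ray(c1,*p1);o2,d2=ray(c2,*p2)
    s=np.linalg.lstsq(np.c_[d1,-d2],o2-o1,rcond=None)[0]
    a,b=o1+s[0]*d1,o2+s[1]*d2; return (a+b)/2,np.linalg.norm(a-b)
E
python3 - <<'E'
from h import *
for n in('top','side'):
    c=cap(n,n+'0'); print(n,c['vertical_fov'],c['cx'],c['cy'],np.round(c['world_from_camera'],3).tolist())
s=read_state();print(s['time_s'],s['position'],np.round(s['tcp_rot'],3),s['force'])
E
```

```text
top 57.102246432743065 275.97895898783685 206.78578572204378 [[0.028, -0.975, 0.221, 0.442], [-1.0, -0.026, 0.009, 0.066], [-0.003, -0.221, -0.975, 0.768], [0.0, 0.0, 0.0, 1.0]]
side 56.80847978520674 278.654533751705 208.5179237764177 [[0.756, -0.447, 0.478, 0.272], [-0.654, -0.5, 0.567, -0.287], [-0.015, -0.741, -0.671, 0.504], [0.0, 0.0, 0.0, 1.0]]
0.1 [ 0.27160963 -0.56223863  0.24669839] [[ 0.901  0.435 -0.001]
 [ 0.435 -0.901  0.002]
 [ 0.    -0.002 -1.   ]] [-0.18238694  1.06915436  0.36692555]
```

View pics/top0.png

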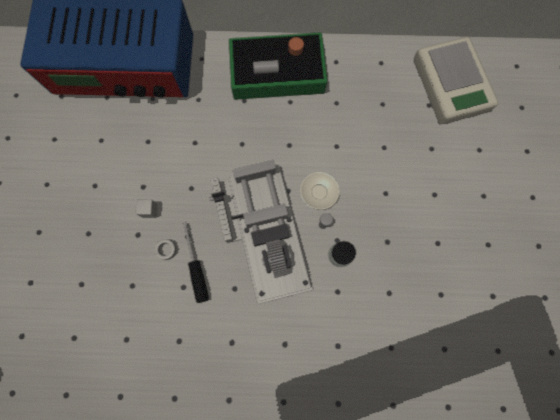

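View pics/side0.png

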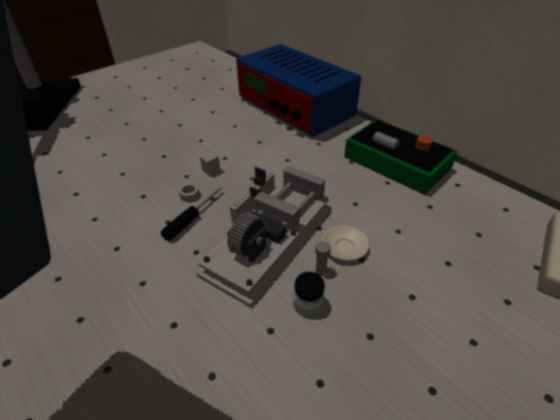

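The top view shows the clamp from wheel (278,260) to fixed jaw (255,170), the gauge near (218,197), the dish, post and jar on the right, and the screwdriver on the left. The side view shows the wheel at (247,237). I'll enlarge both.

```bash
python3 - <<'E'
from h import *
a=ld('top0')['image'][155:305,200:325,::-1];b=ld('side0')['image'][160:300,195:335,::-1]
a=cv2.resize(a,None,fx=4,fy=4,interpolation=cv2.INTER_CUBIC);b=cv2.resize(b,None,fx=4,fy=4,interpolation=cv2.INTER_CUBIC)
a=cv2.convertScaleAbs(a,alpha=1.4);b=cv2.convertScaleAbs(b,alpha=1.4)
cv2.imwrite('pics/ta.png',a);cv2.imwrite('pics/sb.png',b);print(a.shape)
E
```

```text
(600, 500, 3)
```

View pics/ta.png

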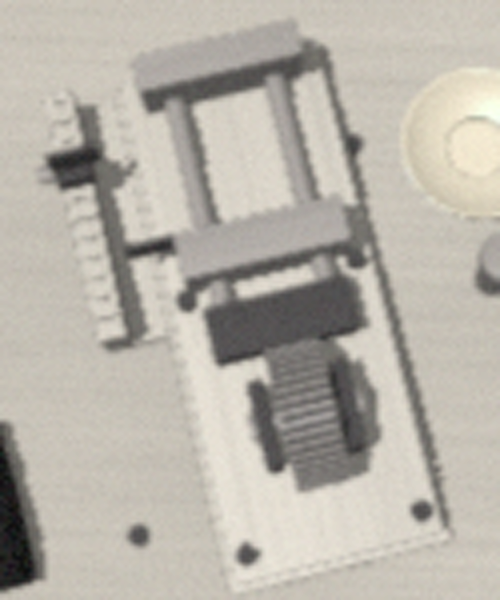

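View pics/sb.png

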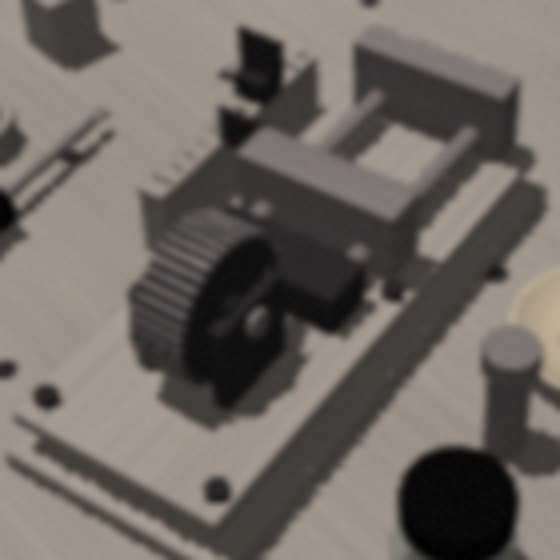

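Top crop: plate corners at crop pixels (232,585) and (447,532), wheel from (290,345) to (335,485), pointer tip around (127,250), and the gauge saddle and blade around (75,165).

```bash
python3 - <<'E'
from h import *
t=ld('top0');s=ld('side0')
P=lambda u,v,z:onz(t,200+u/4,155+v/4,z)
BL=P(232,585,.012);BR=P(447,532,.012);print('corners',BL,BR,np.linalg.norm(BL-BR))
RT=P(325,48,.012);print('right edge',RT,np.linalg.norm(RT-BR),np.degrees(np.arctan2(*(RT-BR)[[1,0]])))
d=BL-BR;print('yaw from y edge',np.degrees(np.arctan2(-d[0],d[1])))
FL,FR=P(134,62,.074),P(298,22,.074);d=FL-FR;print('fixed jaw',FL,FR,np.degrees(np.arctan2(-d[0],d[1])),np.linalg.norm(d))
JL,JR=P(174,240,.073),P(347,200,.073);d=JL-JR;print('jaw',JL,JR,np.degrees(np.arctan2(-d[0],d[1])),np.linalg.norm(d))
yaw=np.radians(14.5)
ex=np.array([np.cos(yaw),np.sin(yaw),0]);ey=np.array([-ex[1],ex[0],0])
O=(BL+BR)/2+.13*ex;O[2]=0
print('O',O)
loc=lambda p:np.round([(p-O)@ex,(p-O)@ey,p[2]],4)
for n,p in dict(RT=RT,FL=FL,FR=FR,JL=JL,JR=JR,ptr=P(127,250,.074),bl=P(48,172,.074)).items(): print(n,loc(p))
w=O-.06*ex+[0,0,.101];print('wheeltop',w,(proj(t,w)-[200,155])*4,(proj(s,w)-[195,160])*4)
for f,r in (((200+290/4),155+345/4),(0,0)),: pass
E
```

```text
corners [0.42787856 0.10223017 0.012     ] [4.55383468e-01 2.28330308e-04 1.20000000e-02] 0.10564513975710171
right edge [0.69711408 0.06465102 0.012     ] 0.25016788720963185 14.922830418791994
yaw from y edge 15.090941744559887
fixed jaw [0.66684486 0.1545013  0.074     ] [0.68874769 0.07786238 0.074     ] 15.949535923980816 0.07970732059589793
jaw [0.58209257 0.13179461 0.073     ] [0.60309267 0.05277934 0.073     ] 14.883585743390963 0.08175828208903312
O [0.56749021 0.08377865 0.        ]
RT [ 0.1207 -0.051   0.012 ]
FL [0.1139 0.0436 0.074 ]
FR [ 0.1159 -0.0361  0.074 ]
JL [0.0262 0.0428 0.073 ]
JR [ 0.0267 -0.0389  0.073 ]
ptr [0.0262 0.0647 0.074 ]
bl [0.0705 0.0931 0.074 ]
wheeltop [0.50940135 0.06875585 0.101     ] [306.78792261 396.14387335] [208.40461633 233.83439042]
```

Request:
{"method": "step_arm", "body": {
  "steps": [
    [0.09,-0.085,0,0,0,0.03,1],
    [0.18,-0.17,0,0,0,0.06,1],
    [0.28,-0.265,0,0,0,0.09,1],
    [0.38,-0.36,0,0,0,0.12,1],
    [0.48,-0.455,0,0,0,0.15,1],
    [0.58,-0.55,0,0,0,0.18,1],
    [0.68,-0.65,0,0,0,0.21,1],
    [0.75,-0.71,0,0,0,0.24,1]
  ]
}}

```text
time_s: 0.77
position: [0.3813, -0.269, 0.2471]
tcp_rot: [[0.966, 0.258, -0.002], [0.258, -0.966, 0.003], [-0.001, -0.003, -1.0]]
force: [-0.0, -0.5, -0.4]
opening: 0.476
grasp_force: 0.0
```

```bash
cat >> h.py <<'E'
def go(target,yaw=15.):
    s=read_state();R=np.array(s['tcp_rot']);p=np.array(s['position'])
    print('t',s['time_s'],'p',p.round(4),'f',np.round(s['force'],2),'open',s['opening'])
    print('shift',(R.T@(np.array(target)-p)/.3).round(3))
    from scipy.spatial.transform import Rotation as Q
    c,n=np.cos(np.radians(yaw)),np.sin(np.radians(yaw))
    G=np.array([[c,n,0],[n,-c,0],[0,0,-1.]])
    print('turn',(np.degrees(Q.from_matrix(R.T@G).as_rotvec())/45).round(3))
E
python3 -c "
from h import *
go([.51,.068,.235])"
```

```text
t 0.7667 p [ 0.3813 -0.269   0.2471] f [-0.01 -0.53 -0.42] open 0.4764749377327822
shift [ 0.705 -0.974  0.043]
turn [-0.004  0.001 -0.001]
```

Request:
{"method": "step_arm", "body": {
  "steps": [
    [0.07,-0.09,0,0,0,0,1],
    [0.15,-0.2,0,0,0,0,1],
    [0.23,-0.31,0,0,0,0,1],
    [0.31,-0.42,0,0,0,0,1],
    [0.38,-0.53,0,0,0,0,1],
    [0.46,-0.63,0,0,0,0,1],
    [0.53,-0.73,0,0,0,0,1],
    [0.55,-0.76,0,0,0,0,1]
  ]
}}

```text
time_s: 1.43
position: [0.483, -0.0061, 0.2474]
tcp_rot: [[0.965, 0.262, 0.001], [0.262, -0.965, 0.002], [0.001, -0.002, -1.0]]
force: [-0.5, -0.3, 0.2]
opening: 0.009
grasp_force: 0.0
```

```bash
python3 -c "
from h import *
go([.51,.068,.235])
c=cap('wrist','w0');print(c['vertical_fov'],c['cx'],c['cy'],np.round(c['T_tool_cam'],3).tolist())"
```

```text
t 1.4333 p [ 0.483  -0.0061  0.2474] f [-0.49 -0.33  0.23] open 0.009078911126809582
shift [ 0.151 -0.215  0.042]
turn [-0.002 -0.001  0.004]
65.70646984690485 279.8181973486398 206.8960414112209 [[0.001, -0.957, -0.288, 0.08], [1.0, 0.001, -0.0, -0.0], [0.0, -0.288, 0.957, -0.137], [0.0, 0.0, 0.0, 1.0]]
```

View pics/w0.png

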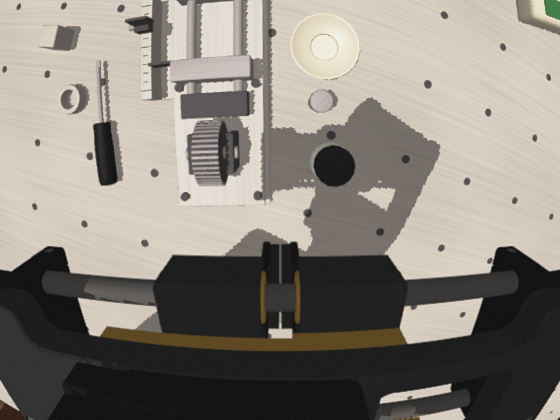

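The wrist view shows the clamp aligned with the image: wheel centre about (209,153), pointer at about (150,66), rider blade at about (140,22). The fingers are shut.

```bash
cat >> h.py <<'E'
def wray(c,st,u,v):
    d=np.array([u-c['cx'],v-c['cy']]);r=np.hypot(*d);th=r/foc(c)
    d=np.array([*(d/r*np.sin(th)),np.cos(th)])
    T=np.array(c['T_tool_cam']);R=np.array(st['tcp_rot'])
    return np.array(st['position'])+R@T[:3,3], R@T[:3,:3]@d
def wz(c,st,u,v,z):
    o,d=wray(c,st,u,v); return o+d*(z-o[2])/d[2]
yaw=np.radians(15.);ex=np.array([np.cos(yaw),np.sin(yaw),0]);ey=np.array([-ex[1],ex[0],0])
E
python3 - <<'E'
from h import *
c=ld('w0');s=read_state()
for n,u,v,z in (('BL',180,205,.012),('BR',265,205,.012),('wheel top l',190,150,.09),('wheel top r',228,150,.09),('TR',271,20,.012),('jaw l',172,60,.073),('jawr',251,56,.073),('ptr',150,65.5,.074),('blade',150,22,.074)):
    p=wz(c,s,u,v,z);print(n,p.round(4),'ex',(p@ex).round(4),'ey',(p@ey).round(4))
w=np.array([.51,.068]);print(w@ex[:2],w@ey[:2])
E
```

```text
BL [0.4214 0.1049 0.012 ] ex 0.4342 ey -0.0077
BR [0.4492 0.0033 0.012 ] ex 0.4347 ey -0.1131
wheel top l [0.5054 0.0868 0.09  ] ex 0.5106 ey -0.047
wheel top r [0.514  0.0517 0.09  ] ex 0.5099 ey -0.0831
TR [0.6612 0.0533 0.012 ] ex 0.6524 ey -0.1196
jaw l [0.5853 0.1308 0.073 ] ex 0.5992 ey -0.0252
jawr [0.6048 0.0555 0.073 ] ex 0.5986 ey -0.1029
ptr [0.576  0.1522 0.074 ] ex 0.5958 ey -0.0021
blade [0.6202 0.1652 0.074 ] ex 0.6419 ey -0.0009
0.5102218664743963 -0.06631475681462892
```

Request:
{"method": "step_arm", "body": {
  "steps": [
    [0.03,-0.08,0.05,0,0,0,1],
    [0.06,-0.15,0.1,0,0,0,1],
    [0.096,-0.22,0.16,0,0,0,1],
    [0.096,-0.22,0.24,0,0,0,1],
    [0.096,-0.22,0.3,0,0,0,1],
    [0.096,-0.22,0.33,0,0,0,1],
    [0.096,-0.22,0.33,0,0,0,1],
    [0.096,-0.22,0.33,0,0,0,1]
  ]
}}

```text
time_s: 2.15
position: [0.493, 0.0601, 0.1484]
tcp_rot: [[0.966, 0.257, -0.001], [0.257, -0.966, -0.0], [-0.001, -0.0, -1.0]]
force: [-0.2, 0.2, 0.4]
opening: 0.003
grasp_force: 0.0
```

```bash
python3 -c "
from h import *
go([.506,.069,.145])
s=read_state();np.save('pics/w1s.npy',s,allow_pickle=True)
c=cap('wrist','w1')
cv2.imwrite('pics/w1b.png',cv2.resize(c['image'][0:300,60:430,::-1],None,fx=2,fy=2,interpolation=cv2.INTER_CUBIC))
"
```

```text
t 2.15 p [0.493  0.0601 0.1484] f [-0.18  0.19  0.41] open 0.0034023476111775318
shift [ 0.05  -0.018  0.011]
turn [-0.     0.001 -0.002]
```

View pics/w1b.png

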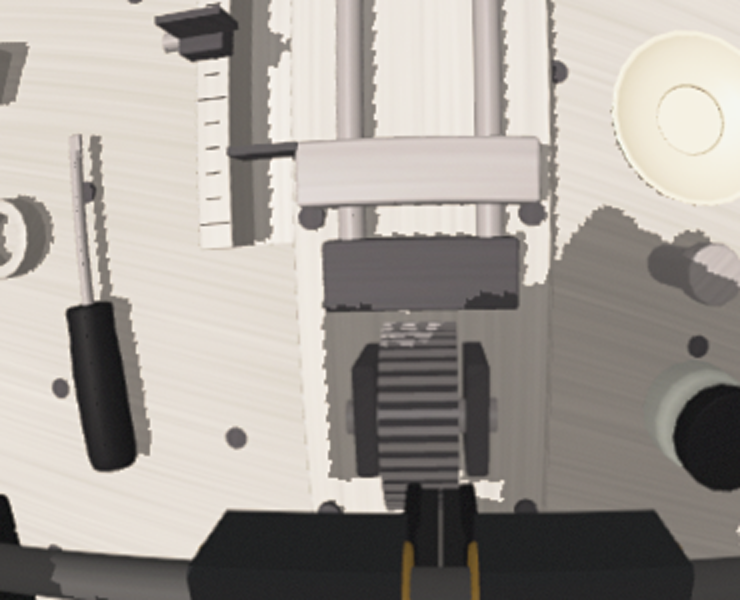

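The pointer tip is at zoom (231,153). The blade's top edge runs from (158,18) to (237,12) with the tip at its right end. The wheel face spans x 380–458, and the fingers stand just behind its top.

```bash
python3 - <<'E'
from h import *
c=ld('w1');s=np.load('pics/w1s.npy',allow_pickle=True).item();sc=ld('side0')
def tri2(a,b):
    (o1,d1),(o2,d2)=a,b
    q=np.linalg.lstsq(np.c_[d1,-d2],o2-o1,rcond=None)[0];A,B=o1+q[0]*d1,o2+q[1]*d2
    return (A+B)/2,np.linalg.norm(A-B)
W=lambda u,v:wray(c,s,60+u/2,v/2)
def rep(n,p):print(n,p.round(4),'ex',(p@ex).round(4),'ey',(p@ey).round(4))
p,e=tri2(W(237,13),ray(sc,195+284/4,160+42/4));rep('bladetip tri',p);print(e)
p,e=tri2(W(158,18),ray(sc,195+242/4,160+27/4));rep('blade outer tri',p);print(e)
for z in(.066,.070,.074,.078):rep('blade z%g'%z,wz(c,s,60+231/2,11/2,z))
rep('ptr',wz(c,s,60+231/2,153/2,.074))
rep('jaw front l',wz(c,s,60+297/2,141/2,.073));rep('jaw front r',wz(c,s,60+537/2,137/2,.073))
rep('wl',wz(c,s,60+379/2,400/2,.1));rep('wr',wz(c,s,60+458/2,400/2,.1))
rep('axle l',wz(c,s,60+350/2,415/2,.069));rep('axle r',wz(c,s,60+495/2,415/2,.069))
rep('tcp',np.array(s['position']));o,_=wray(c,s,100,100);rep('cam',o)
E
```

```text
bladetip tri [0.6224 0.1617 0.0833] ex 0.6431 ey -0.005
0.0007003025839024501
blade outer tri [0.62   0.1918 0.0767] ex 0.6486 ey 0.0248
0.001755137759384116
blade z0.066 [0.6277 0.1708 0.066 ] ex 0.6505 ey 0.0025
blade z0.07 [0.6266 0.1691 0.07  ] ex 0.649 ey 0.0012
blade z0.074 [0.6256 0.1675 0.074 ] ex 0.6476 ey -0.0001
blade z0.078 [0.6245 0.1658 0.078 ] ex 0.6462 ey -0.0014
ptr [0.5771 0.1537 0.074 ] ex 0.5972 ey -0.0009
jaw front l [0.5853 0.1328 0.073 ] ex 0.5997 ey -0.0233
jaw front r [0.6059 0.058  0.073 ] ex 0.6002 ey -0.1008
wl [0.5154 0.0848 0.1   ] ex 0.5198 ey -0.0515
wr [0.5214 0.0622 0.1   ] ex 0.5197 ey -0.0749
axle l [0.4983 0.0941 0.069 ] ex 0.5057 ey -0.0381
axle r [0.5114 0.0452 0.069 ] ex 0.5057 ey -0.0887
tcp [0.493  0.0601 0.1484] ex 0.4917 ey -0.0696
cam [0.57   0.0807 0.2851] ex 0.5714 ey -0.0696
```

Request:
{"method": "step_arm", "body": {
  "steps": [
    [0,-0.02,0.03,0,0,0,1],
    [0,-0.02,0.06,0,0,0,1],
    [0,-0.02,0.075,0,0,0,1],
    [0,-0.02,0.085,0,0,0,1],
    [0,-0.02,0.09,0,0,0,1],
    [0,-0.02,0.09,0,0,0,1]
  ]
}}

```text
time_s: 2.7
position: [0.4912, 0.0668, 0.1215]
tcp_rot: [[0.966, 0.258, -0.001], [0.258, -0.966, 0.0], [-0.001, -0.0, -1.0]]
force: [-1.0, 1.2, 5.4]
opening: 0.006
grasp_force: 2.6
```

Request:
{"method": "step_arm", "body": {
  "steps": [
    [0.015,0,0,0,0,0,1],
    [0.03,0,0,0,0,0,1],
    [0.045,0,0,0,0,0,1],
    [0.06,0,0,0,0,0,1],
    [0.075,0,0,0,0,0,1],
    [0.09,0,0,0,0,0,1],
    [0.095,0,0,0,0,0,1],
    [0.095,0,0,0,0,0,1]
  ]
}}

```text
time_s: 3.37
position: [0.52, 0.0746, 0.1219]
tcp_rot: [[0.966, 0.258, 0.002], [0.258, -0.966, 0.001], [0.002, -0.0, -1.0]]
force: [0.9, 4.0, 4.0]
opening: 0.006
grasp_force: 2.3
```

Request:
{"method": "step_arm", "body": {
  "steps": [
    [0,0,-0.02,0,0,0,1],
    [0,0,-0.05,0,0,0,1],
    [0,0,-0.05,0,0,0,1],
    [-0.05,0,-0.05,0,0,0,1],
    [-0.095,0,-0.05,0,0,0,1],
    [-0.095,0,-0.05,0,0,0,1],
    [-0.095,0,-0.05,0,0,0,1]
  ]
}}

```text
time_s: 3.95
position: [0.4912, 0.0664, 0.1367]
tcp_rot: [[0.966, 0.258, -0.0], [0.258, -0.966, -0.0], [-0.0, 0.0, -1.0]]
force: [0.2, 0.4, -0.0]
opening: 0.004
grasp_force: 0.0
```

```bash
python3 - <<'E'
from h import *
s=read_state();print(s['time_s'],s['position'],s['force'])
np.save('pics/w2s.npy',s,allow_pickle=True);c=cap('wrist','w2')
# pointer: search dark strip near column of tip along rows
g=cv2.cvtColor(c['image'],cv2.COLOR_RGB2GRAY)
for col in(182,188,194):print(col,g[10:110,col].tolist())
E
```

```text
3.95 [0.4912081  0.06644283 0.13669755] [ 0.16608047  0.39236474 -0.02686596]
182 [101, 104, 103, 103, 104, 104, 103, 103, 102, 103, 104, 103, 103, 101, 103, 103, 102, 102, 102, 101, 103, 103, 100, 102, 102, 102, 101, 102, 102, 103, 101, 101, 101, 102, 102, 102, 103, 102, 102, 102, 103, 102, 100, 98, 99, 99, 99, 85, 50, 48, 69, 96, 102, 102, 100, 101, 101, 102, 102, 103, 103, 101, 102, 101, 102, 103, 102, 102, 102, 101, 102, 102, 102, 102, 101, 102, 103, 102, 101, 101, 102, 102, 102, 102, 101, 102, 102, 103, 102, 102, 103, 102, 103, 102, 103, 103, 103, 102, 101, 103]
188 [103, 102, 104, 103, 102, 103, 103, 103, 103, 102, 101, 101, 102, 102, 103, 103, 103, 103, 101, 103, 102, 103, 103, 103, 103, 102, 103, 103, 103, 103, 103, 103, 102, 102, 104, 102, 103, 103, 102, 103, 102, 104, 100, 98, 98, 100, 89, 53, 47, 49, 48, 58, 90, 103, 103, 102, 103, 102, 102, 102, 101, 102, 102, 102, 102, 103, 102, 102, 102, 102, 102, 102, 102, 102, 102, 103, 102, 103, 103, 101, 102, 103, 102, 103, 102, 102, 102, 103, 102, 103, 102, 102, 103, 102, 104, 103, 104, 103, 103, 103]
194 [136, 137, 136, 136, 137, 137, 137, 136, 137, 137, 136, 136, 136, 136, 136, 137, 137, 136, 136, 137, 137, 136, 136, 136, 136, 136, 135, 136, 136, 136, 136, 136, 136, 136, 135, 136, 136, 135, 134, 135, 135, 126, 100, 99, 99, 98, 74, 50, 49, 47, 51, 89, 134, 136, 136, 135, 134, 135, 135, 134, 135, 135, 135, 133, 134, 134, 135, 135, 134, 134, 133, 134, 135, 135, 135, 135, 134, 134, 134, 135, 134, 135, 134, 135, 134, 134, 134, 134, 134, 134, 134, 134, 134, 135, 135, 135, 134, 134, 134, 134]
```

Request:
{"method": "step_arm", "body": {
  "steps": [
    [0,0,0.03,0,0,0,1],
    [0,0,0.051,0,0,0,1],
    [0.015,0,0.051,0,0,0,1],
    [0.035,0,0.051,0,0,0,1],
    [0.055,0,0.051,0,0,0,1],
    [0.075,0,0.051,0,0,0,1],
    [0.095,0,0.051,0,0,0,1],
    [0.095,0,0.051,0,0,0,1]
  ]
}}

```text
time_s: 4.67
position: [0.5219, 0.0744, 0.1214]
tcp_rot: [[0.966, 0.258, 0.004], [0.258, -0.966, 0.0], [0.004, 0.001, -1.0]]
force: [1.2, 0.5, 3.8]
opening: 0.006
grasp_force: 2.4
```

Request:
{"method": "step_arm", "body": {
  "steps": [
    [0,0,-0.02,0,0,0,1],
    [0,0,-0.05,0,0,0,1],
    [0,0,-0.05,0,0,0,1],
    [-0.05,0,-0.05,0,0,0,1],
    [-0.095,0,-0.05,0,0,0,1],
    [-0.095,0,-0.05,0,0,0,1],
    [-0.095,0,-0.05,0,0,0,1]
  ]
}}

```text
time_s: 5.25
position: [0.4908, 0.0667, 0.1363]
tcp_rot: [[0.966, 0.258, -0.001], [0.258, -0.966, 0.0], [-0.001, -0.0, -1.0]]
force: [0.1, -0.6, 0.2]
opening: 0.004
grasp_force: 0.0
```

Request:
{"method": "step_arm", "body": {
  "steps": [
    [0,0,0.03,0,0,0,1],
    [0,0,0.051,0,0,0,1],
    [0.015,0,0.051,0,0,0,1],
    [0.035,0,0.051,0,0,0,1],
    [0.055,0,0.051,0,0,0,1],
    [0.075,0,0.051,0,0,0,1],
    [0.095,0,0.051,0,0,0,1],
    [0.095,0,0.051,0,0,0,1]
  ]
}}

```text
time_s: 5.92
position: [0.522, 0.0745, 0.1212]
tcp_rot: [[0.966, 0.258, 0.005], [0.258, -0.966, 0.001], [0.005, 0.001, -1.0]]
force: [2.6, 1.2, 3.7]
opening: 0.006
grasp_force: 2.6
```

Request:
{"method": "step_arm", "body": {
  "steps": [
    [0,0,-0.02,0,0,0,1],
    [0,0,-0.05,0,0,0,1],
    [0,0,-0.1,0,0,0,1],
    [0,0,-0.1,0,0,0,1],
    [0,0,-0.1,0,0,0,1]
  ]
}}

```text
time_s: 6.33
position: [0.519, 0.074, 0.1516]
tcp_rot: [[0.966, 0.258, 0.001], [0.258, -0.966, -0.0], [0.001, 0.0, -1.0]]
force: [-0.4, 0.5, -1.1]
opening: 0.005
grasp_force: 0.0
```

```bash
python3 -c "
from h import *
s=read_state();print(s['time_s'],s['position'],s['force']);np.save('pics/w3s.npy',s,allow_pickle=True)
c=cap('wrist','w3')
cv2.imwrite('pics/w3b.png',cv2.resize(c['image'][0:150,100:300,::-1],None,fx=4,fy=4,interpolation=cv2.INTER_CUBIC))
"
```

```text
6.3333 [0.51897873 0.07400506 0.15157023] [-0.37389305  0.52979741 -1.09347193]
```

View pics/w3b.png

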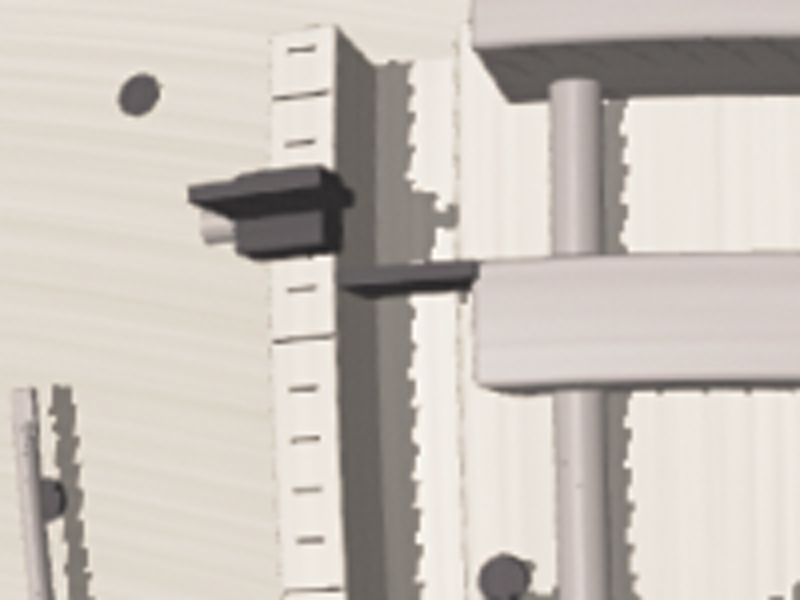

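The pointer (zoom 345–475, y 265–295) is now close to the blade (190–350, y 170–210). I'll put the camera straight above the blade so that its height doesn't matter.

Request:
{"method": "step_arm", "body": {
  "steps": [
    [0.05,-0.03,0,0,0,0,1],
    [0.1,-0.06,0,0,0,0,1],
    [0.15,-0.1,0,0,0,0,1],
    [0.155,-0.1,0,0,0,0,1],
    [0.155,-0.1,0,0,0,0,1],
    [0.155,-0.1,0,0,0,0,1]
  ]
}}

```text
time_s: 6.88
position: [0.5549, 0.1147, 0.1501]
tcp_rot: [[0.966, 0.259, -0.003], [0.259, -0.966, -0.0], [-0.003, -0.0, -1.0]]
force: [-0.0, 0.1, -0.3]
opening: 0.008
grasp_force: 0.0
```

```bash
python3 -c "
from h import *
s=read_state();print(s['time_s'],s['position'],s['force']);np.save('pics/w4s.npy',s,allow_pickle=True)
c=cap('wrist','w4')
# expected pixel rows of blade: nadir
o,_=wray(c,s,100,100);print('cam',o,o@ex,o@ey)
im=c['image'][80:155,140:240,::-1]
cv2.imwrite('pics/w4b.png',cv2.resize(cv2.convertScaleAbs(im,alpha=1.6),None,fx=8,fy=8,interpolation=cv2.INTER_CUBIC))
"
```

```text
6.8833 [0.55491106 0.11472361 0.15012163] [-0.04429955  0.07165508 -0.26512774]
cam [0.63210721 0.13547786 0.2866196 ] 0.6456329300524895 -0.03273981980101203
```

View pics/w4b.png

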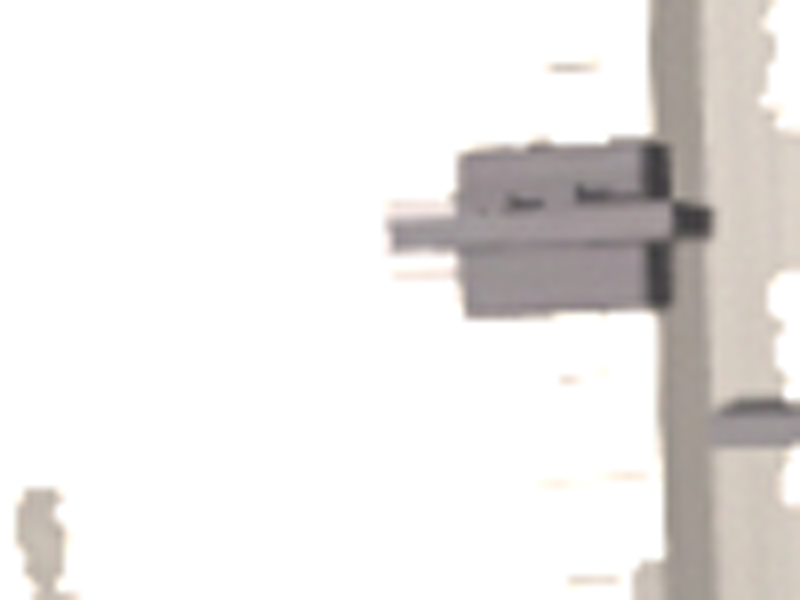

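Blade top strip: right tip at zoom (672,221). Pointer: tip at (712,430), top face rows 415–445.

```bash
python3 - <<'E'
from h import *
c=ld('w4');s=np.load('pics/w4s.npy',allow_pickle=True).item()
W=lambda u,v,z:wz(c,s,140+u/8,80+v/8,z)
p=W(712,430,.074)
for z in(.07,.076,.083):
    b=W(672,221,z);print(z,b@ex,b@ey,'gap',(b-p)@ex)
print('thick',[(W(672,203,.076)-W(672,240,.076))@ex],'ptr',p@ex,p@ey,(W(712,415,.074)-W(712,445,.074))@ex)
go([*(.5057*ex-.0634*ey-.013*ex)[:2],.1365])
E
```

```text
0.07 0.6483845176729773 0.004367327107106297 gap 0.01739806925406023
0.076 0.6483083033044295 0.003339521287239054 gap 0.017321854885512453
0.083 0.6482193865411238 0.0021404144973939635 gap 0.01723293812220669
thick [np.float64(0.0030245201065516977)] ptr 0.630986448418917 0.0006813219960854464 0.00248340610451142
t 6.9333 p [0.5548 0.1146 0.1503] f [-0.62 -0.46 -0.72] open 0.00664747768129932
shift [-0.243  0.102  0.046]
turn [-0.     0.003 -0.001]
```

Request:
{"method": "step_arm", "body": {
  "steps": [
    [-0.08,0.03,0,0,0,0,1],
    [-0.16,0.07,0,0,0,0,1],
    [-0.243,0.102,0,0,0,0,1],
    [-0.243,0.102,0.046,0,0,0,1],
    [-0.243,0.102,0.046,0,0,0,1],
    [-0.243,0.102,0.046,0,0,0,1]
  ]
}}

```text
time_s: 7.43
position: [0.493, 0.0661, 0.137]
tcp_rot: [[0.966, 0.257, -0.001], [0.257, -0.966, 0.0], [-0.001, -0.0, -1.0]]
force: [0.0, -0.0, -0.2]
opening: 0.003
grasp_force: 0.0
```

Request:
{"method": "step_arm", "body": {
  "steps": [
    [0,0,0.03,0,0,0,1],
    [0,0,0.051,0,0,0,1],
    [0.015,0,0.051,0,0,0,1],
    [0.035,0,0.051,0,0,0,1],
    [0.055,0,0.051,0,0,0,1],
    [0.075,0,0.051,0,0,0,1],
    [0.095,0,0.051,0,0,0,1],
    [0.095,0,0.051,0,0,0,1]
  ]
}}

```text
time_s: 8.1
position: [0.5238, 0.0746, 0.1222]
tcp_rot: [[0.966, 0.258, 0.004], [0.258, -0.966, 0.0], [0.004, 0.001, -1.0]]
force: [1.9, -0.0, 3.0]
opening: 0.005
grasp_force: 1.8
```

Request:
{"method": "step_arm", "body": {
  "steps": [
    [0,0,-0.02,0,0,0,1],
    [0,0,-0.05,0,0,0,1],
    [0,0,-0.1,0,0,0,1],
    [0.08,-0.05,-0.1,0,0,0,1],
    [0.15,-0.1,-0.1,0,0,0,1],
    [0.15,-0.1,-0.1,0,0,0,1],
    [0.15,-0.1,-0.1,0,0,0,1]
  ]
}}

```text
time_s: 8.68
position: [0.5567, 0.1154, 0.1522]
tcp_rot: [[0.966, 0.26, -0.0], [0.26, -0.966, -0.0], [-0.0, 0.0, -1.0]]
force: [-0.6, -0.9, -0.9]
opening: 0.001
grasp_force: 0.0
```

```bash
cat >> h.py <<'E'
def meas(f,zb=.076,zp=.074):
    s=read_state();c=cap('wrist',f);np.save(f'pics/{f}s.npy',s,allow_pickle=True)
    g=cv2.cvtColor(c['image'],cv2.COLOR_RGB2GRAY).astype(float)
    # predicted pixel by inverse: search grid of pixels for known ey lines
    print('t',s['time_s'],s['position'],s['force'])
    return c,s,g
E
python3 - <<'E'
from h import *
c,s,g=meas('w5')
im=c['image'][80:155,140:240,::-1]
cv2.imwrite('pics/w5b.png',cv2.resize(cv2.convertScaleAbs(im,alpha=1.6),None,fx=8,fy=8,interpolation=cv2.INTER_CUBIC))
go([*(.5057*ex-.0634*ey-.009*ex)[:2],.1365])
E
```

```text
t 8.6833 [0.55669521 0.11537706 0.15218693] [-0.55529756 -0.85218749 -0.9170759 ]
t 8.7333 p [0.5557 0.1148 0.1518] f [-0.05  0.31 -0.36] open 0.007813542327642293
shift [-0.233  0.101  0.052]
turn [-0.     0.003  0.001]
```

View pics/w5b.png

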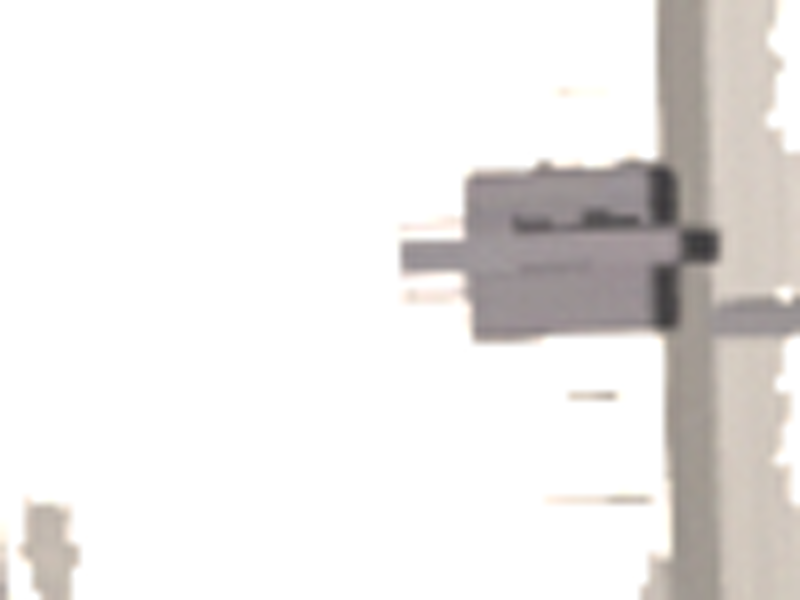

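Blade tip at zoom (682,246), pointer tip at (712,318). The gap is about 6.0 mm, so the last stroke is 0.05 (about 15 mm).

Request:
{"method": "step_arm", "body": {
  "steps": [
    [-0.08,0.03,0,0,0,0,1],
    [-0.16,0.07,0,0,0,0,1],
    [-0.233,0.101,0,0,0,0,1],
    [-0.233,0.101,0.05,0,0,0,1],
    [-0.233,0.101,0.05,0,0,0,1],
    [-0.233,0.101,0.05,0,0,0,1]
  ]
}}

```text
time_s: 9.23
position: [0.496, 0.0668, 0.1366]
tcp_rot: [[0.966, 0.257, -0.003], [0.257, -0.966, 0.0], [-0.002, -0.001, -1.0]]
force: [-0.1, 0.0, 0.1]
opening: 0.009
grasp_force: 0.0
```

Request:
{"method": "step_arm", "body": {
  "steps": [
    [0,0,0.03,0,0,0,1],
    [0,0,0.051,0,0,0,1],
    [0.01,0,0.051,0,0,0,1],
    [0.02,0,0.051,0,0,0,1],
    [0.03,0,0.051,0,0,0,1],
    [0.04,0,0.051,0,0,0,1],
    [0.05,0,0.051,0,0,0,1],
    [0.05,0,0.051,0,0,0,1]
  ]
}}

```text
time_s: 9.9
position: [0.5135, 0.0715, 0.1221]
tcp_rot: [[0.966, 0.259, 0.003], [0.259, -0.966, -0.0], [0.002, 0.001, -1.0]]
force: [0.5, -1.7, 3.9]
opening: 0.005
grasp_force: 2.5
```

Request:
{"method": "step_arm", "body": {
  "steps": [
    [0,0,-0.02,0,0,0,1],
    [0,0,-0.05,0,0,0,1],
    [0,0,-0.1,0,0,0,1],
    [0.09,-0.05,-0.1,0,0,0,1],
    [0.18,-0.1,-0.1,0,0,0,1],
    [0.18,-0.1,-0.1,0,0,0,1],
    [0.18,-0.1,-0.1,0,0,0,1]
  ]
}}

```text
time_s: 10.48
position: [0.5569, 0.1152, 0.152]
tcp_rot: [[0.965, 0.26, 0.001], [0.26, -0.965, 0.0], [0.001, 0.0, -1.0]]
force: [-0.5, 0.0, 0.3]
opening: 0.005
grasp_force: 0.0
```

```bash
python3 - <<'E'
from h import *
c,s,g=meas('w6')
im=c['image'][80:155,140:240,::-1]
cv2.imwrite('pics/w6b.png',cv2.resize(cv2.convertScaleAbs(im,alpha=1.6),None,fx=8,fy=8,interpolation=cv2.INTER_CUBIC))
E
```

```text
t 10.4833 [0.5569011  0.11517361 0.1520409 ] [-0.48788346  0.04644456  0.26354276]
```

View pics/w6b.png

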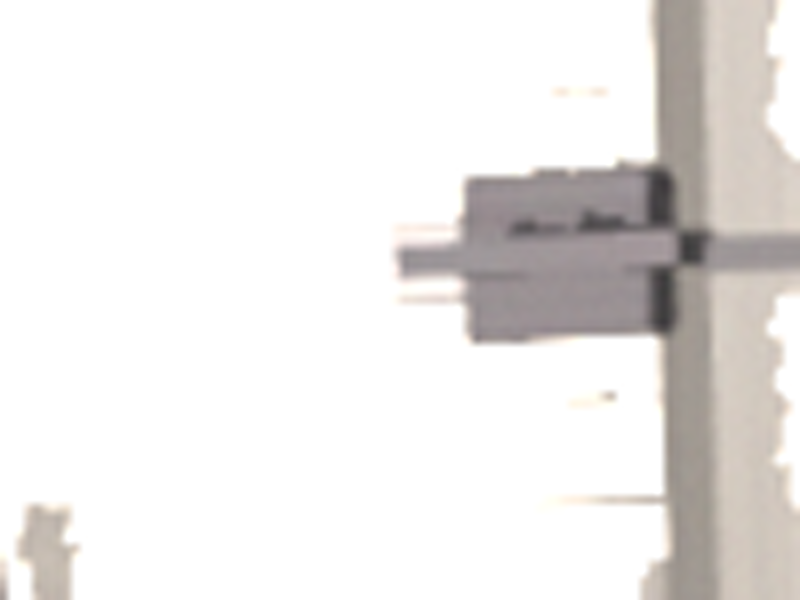

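The pointer (rows 236–268) is nearly level with the blade tip (rows 230–265). I'll get the remaining offset from sub-pixel profiles.

```bash
python3 - <<'E'
from h import *
for f in('w5','w6'):
    c=ld(f);s=np.load(f'pics/{f}s.npy',allow_pickle=True).item()
    g=cv2.cvtColor(c['image'],cv2.COLOR_RGB2GRAY).astype(float)
    print(f)
    for col in (189,194,226,227,230,232,234,236,238):
        p=g[100:128,col]; b=np.median(p); d=np.clip(b-p-8,0,None)
        # strongest connected dark run
        k=int(np.argmax(d));i=k
        while i>0 and d[i-1]>0:i-=1
        j=k
        while j<27 and d[j+1]>0:j+=1
        r=100+(d[i:j+1]*np.arange(i,j+1)).sum()/d[i:j+1].sum()
        q=wz(c,s,col,r,.075);print(col,round(r,2),j-i+1,'ex %.4f ey %.4f'%(q@ex,q@ey),p.astype(int)[8:26].tolist() if f=='w6' else '')
E
```

```text
w5
189 112.06 11 ex 0.6484 ey 0.0281 
194 111.93 11 ex 0.6483 ey 0.0246 
226 110.15 5 ex 0.6487 ey 0.0029 
227 110.17 5 ex 0.6486 ey 0.0022 
230 119.41 6 ex 0.6424 ey 0.0003 
232 119.14 6 ex 0.6426 ey -0.0010 
234 119.06 6 ex 0.6426 ey -0.0024 
236 119.03 6 ex 0.6426 ey -0.0037 
238 119.47 4 ex 0.6423 ey -0.0050 
w6
189 112.39 12 ex 0.6484 ey 0.0278 [155, 158, 151, 132, 136, 149, 148, 165, 168, 158, 185, 211, 211, 210, 210, 210, 212, 212]
194 112.37 12 ex 0.6483 ey 0.0243 [149, 159, 131, 98, 94, 97, 127, 162, 156, 137, 184, 214, 214, 212, 210, 209, 209, 212]
226 110.53 6 ex 0.6486 ey 0.0026 [83, 51, 41, 42, 47, 83, 98, 97, 97, 98, 96, 97, 97, 98, 96, 97, 97, 97]
227 110.44 6 ex 0.6487 ey 0.0019 [82, 54, 51, 53, 56, 84, 97, 98, 97, 97, 97, 98, 96, 97, 97, 97, 96, 97]
230 111.21 5 ex 0.6481 ey -0.0000 [129, 111, 96, 96, 96, 100, 124, 130, 128, 129, 129, 131, 131, 130, 130, 128, 130, 128]
232 111.22 5 ex 0.6481 ey -0.0014 [128, 111, 97, 94, 95, 101, 122, 130, 129, 127, 127, 127, 128, 128, 128, 128, 128, 128]
234 111.17 5 ex 0.6481 ey -0.0027 [129, 110, 96, 94, 95, 102, 122, 128, 128, 128, 128, 127, 126, 127, 127, 127, 126, 127]
236 111.11 5 ex 0.6481 ey -0.0040 [129, 108, 96, 95, 95, 103, 124, 128, 127, 129, 130, 136, 180, 185, 132, 124, 125, 126]
238 111.02 5 ex 0.6481 ey -0.0053 [130, 107, 95, 95, 95, 106, 125, 128, 140, 225, 238, 237, 238, 237, 209, 208, 211, 213]
```

The pointer is within about 0.4 mm of the blade and the fingers are clear, so I'm handing in.

```bash
python3 -c "
from rig import *
print(hand_in())"
```

```text
the job is handed in; nothing more can be done
None
```

The job is handed in: five light strokes on the wheel brought the jaw pointer to within about 0.4 mm of the gauge blade (measured from the wrist camera), and the fingers are clear of the clamp.

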